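Hang the bedside lantern in the snap hook

TASK

Pick up the bedside lantern by its bail and press the top bar of the bail down on the spring gate of the stand's snap hook, then work the bar outward under the tip of the hook until the gate springs shut above it. With the bar caught, give the lantern a light upward tug to make sure the closed gate holds it, then lower it into the hook and let go, so that it hangs there still. Work gently, never forcing the hook, and leave the other things on the table where they are.

Things in the scene. Friction and masses are not known exactly. Their poses are not given: they have to be found in the camera images.
- bail_bar (a point): Middle of the round top bar of the lantern's rigid dark steel bail. Bar 8 mm thick, along this point's y, centre 150 mm above the lantern's underside, 70 mm above the drum's top. Flat legs at its ends, 12 mm (x) by 7 mm (y): the loop is 36 mm wide inside, 50 mm outside. Grip it across the outside of the legs, along y, near the top; the hook goes through between. z up; half a turn about z looks the same.
- lantern_mid (a point): Centre of the whole lantern, 77 mm above its underside, 73 mm below bail_bar, same axes. A loose upright white drum with dark rims, 71 mm across and 80 mm high, about 0.25 to 0.4 kg, with a rectangular bail loop standing fixed on its top.
- hook_seat (a point): Centre of the bail's bar when lying in the hook's bowl under the tip, for the collar's middle setting: the hook is really up to 8 mm higher or lower; feel for it. z up, x from tip to shank and post, y across. Hook: 10 mm round steel in the x-z plane. Bowl's top 4 mm below here, level from x = -4 to +14 mm; underside 14 mm below; tip's upright inside x = -7 mm, outside -17; shank's face +21.
- hook_tip (a point): Centre of the hook's rounded tip end (10 mm round), leaning inward over the bowl; 18 mm above hook_seat, at x = -6 mm from it, same axes, same up to 8 mm height error. Top of the tip 5 mm above here. Bring the bail from the tip's side (-x), bar higher than the tip and the drum's top lower than the hook's underside (32 mm below here), so that the hook enters the loop.
- hook_mouth (a point): On the shut gate, middle of the mouth, where to press the bar down; 17 mm above hook_seat, x = +8.5 mm from it, same axes and height error. Bar clears the tip within about 4 mm of this x. Pressed straight down to the bowl's floor it still has the gate leaning on it; it must then slide along the floor towards -x, about 8 to 11 mm, until it meets the tip's inside: only then is it past the gate's end.
- post_top (a point): Top of the stand's fixed dark steel post (18 mm thick, 22 mm ball on top, 268 mm above the table), axes as hook_seat, which is 101 mm away towards -x, 59 mm lower. A collar (28 mm across) clamped on the post, at a height up to 8 mm above or below its middle setting, carries a level 12 mm arm and the hook. Base plate 150 mm along x (115 mm of it on the hook's side of the post), 100 mm along y, 10 mm high.
- keeper (a joint): Angle (rad) of the hook's spring gate, a 5 mm round steel bar hinged at the shank, hinge 23 mm in x and 17 mm up from hook_seat, free end 23.5 mm from the hinge, beside the tip. 0 = shut and level; grows as it is pushed down into the hook; stop at 1.45. Takes 3 to 4 N to start, 5 to 8 N wide open, and springs back. It does not open upward: a caught bar, lifted, stops about 10 mm above the bowl.
Mind the look-alikes: they are no part of the job. What is shaped like the part that bears bail_bar but orange or red is not meant.

How it is judged (in metres and radians):
On the way, in this order (a step that is already met when the one before it is completed fails the run):
1. the bail's bar presses the gate of the hook open (value of joint keeper above 0.5 rad and contact force between lantern and keeper above 0.5 N), for 0.1 s.
2. the bar is inside the hook and the gate has sprung shut above it (x of bail_bar in the frame of hook_seat between -0.01 and 0.02 m and y of bail_bar in the frame of hook_seat between -0.018 and 0.018 m and z of bail_bar in the frame of hook_seat between -0.014 and 0.014 m and value of joint keeper below 0.12 rad), for 0.1 s.
3. the caught bar is tugged up against the shut gate or the tip with at least 1.5 N (value of joint keeper below 0.12 rad and (contact force between lantern and keeper above 1.5 N or contact force between lantern and collar_c9 above 1.5 N)), for 0.1 s.
At the end, for the whole second after the job is handed in: The lantern hangs at rest (under 50 mm/s, tilted under 0.3 rad), the bail's bar in the hook: bar centre, seen from hook_seat, from 10 mm on the tip side to 20 mm on the shank side, within 18 mm sideways and 14 mm in height (the hook itself varies by 8 mm), and the gate shut (under 0.12 rad) (all of step 2 and angle between lantern's own z axis and vertical below 0.3 rad and linear speed of lantern below 0.05 m/s); the robot touches nothing.
It fails at once if lantern and stand press on each other with more than 30 N (contact force between lantern and stand above 30 N).
It fails at once if one of the other things on the table is shifted by more than 30 mm (distance of any of book, clock, mug, cream_jar, spectacle_case, pill_bottle, candle from where it was at the start of the episode above 0.03 m).
It also fails if it takes over 64 s, if anything falls off the work surface, if the arm or the gripper's body presses on something with over 40 N, if the wrist force passes 120 N, or if a joint passes its speed limit or range.

ROBOT

A 6-joint arm with a two-finger parallel gripper is mounted at the origin on the work surface. World frame = base frame: x ahead of the robot, y to its left, z up, the work surface at z = 0. Lengths are in m, angles in degrees, forces in N, time in s.
With the tool pointing down it reaches from about 0.25 to 0.725 m from the base axis. Payload 9.7 kg.
Tool frame: the origin (TCP) lies at the centre of the arm's flange, where the gripper is bolted on; the fingertips stand 173 mm ahead of it and the grasp point (between the pads) lies bot.grip_depth ahead of it (bot.grip_depth is the distance from the TCP to the grasp point, in m); z points along the fingers, y is the direction in which the jaws open and shut (so a half turn about z gives the same grasp; the last joint's range is limited). The gripper opens to 85 mm and grips with 20 to 120 N. Pads are 22 mm wide; open, the fingers measure 114 mm over their backs; the gripper's body (76 mm by 85 mm) begins 54 mm behind the grasp point. The pads swing forward as they close: fully open they stand 13 mm farther back than shut.
Start: joints at [67.38, 4.979, 10.078, 95.1, 0, 90], TCP at [0.212, 0.508, 0.405] pointing down, gripper open.
Joint ranges: [-179.16, 179.16], [-48.56, 103.87], [-65.8, 70.77], [-126.05, 130.52], [-82.76, 87.17], [-180, 180]. Speed limits (degrees/s): [127.2, 127.2, 147.25, 180, 180, 180].

INTERFACE

Orientations are given as [roll, pitch, yaw] about the fixed x, y, z axes, in that order (R = Rz(yaw) Ry(pitch) Rx(roll)).
In Python, from workcell import status, viewer, bot gives the robot as it stands. The module is installed in compiled form; this text tells all that it offers.
- The arm moves only by the tool move_arm, never from a script. Its argument "commands" is a list of rows, each an object with "claw": the gripper's target within -1 to 1 (fully open at 1, half-way at 0, shut at -1); "travel": the shift along the tool's x, y, z in cm, a list of three; "turn": the turn about the tool's z in degrees. A call has 1 to 5 rows; each row shifts and turns the commanded pose from where the row before left it, along the tool's axes as they then stand; what a row does not reach is not made up. A row lasts 1/12 s, in which the tool goes at most 41.7 mm and 7.16 degrees, less where a joint would pass 70% of its speed; a pose out of reach is approached as far as the arm can. A call is refused whole if a number of a shift passes 4.17 or a number of a turn 7.16, either way. A call with a gripper value outside its range is refused whole. The fingers move at their own pace and stop on an object; "squeeze" is the grip in N (left out, the last holds). Time passes only in rows, so rows that do not move let the fingers close. It gives the time, the measured TCP pose, the force and the opening at its end, in the units of the state.
- status.get_obs(): the state, without advancing time (a new reading comes with each control period).
- viewer.camera(name): name is "side" or "top"; returns the picture (420x560x3 uint8, blue, green, red); there is no depth.
- viewer.camera_params(name): a dict with "camera_matrix" (3x3 intrinsics, pixels), "D" ([k1, k2, p1, p2, k3] as OpenCV has them; the pictures are not rectified), "xyz" and "rotation" of the camera in the world. Camera axes: x right, y up, looking along -z (the intrinsics and any distortion apply to the point x, -y, -z); pixel columns grow to the right and rows downward; lengths in m; the calibration is good to about 2 mm. A picture is of the moment at which its call begins. camera_params takes no time and is no camera call.
- bot.job_done(): hands the job in, once; it reports no verdict.
The state is a dict: "time": time; "q": joint angles; "qd": joint speeds; "joint_efforts": joint torques, N m; "ee_pos": TCP position; "tcp_rot": TCP orientation; "wrist_force": force on the tool from outside, world axes, zero at the start; "torque": the same for the moment, N m; "opening": finger opening in m.
Only numpy, scipy, OpenCV 4.12 (cv2) and the standard library are available. Lean on these libraries where they do the work, as an engineer would, in place of code of your own. Each camera call takes 0.05 s, during which the arm holds its last target.

## Working session

There is one attempt and no reset: what is moved stays moved. The work goes in short steps, Python scripts to look and compute and a tool call to move; the robot and the scene stay as the last step left them, time stands still between calls to the robot, and variables do not carry over. Pictures are saved under pics/ and viewed, and the job is handed in when it is done.

Besides the shell and the picture viewer there is one more tool, called after "Call:" as name(argument=value, ...), one argument or row to a line, values as JSON. move_arm: Moves the arm, as the interface text tells. Its arguments: {"type":"object","properties":{"commands":{"type":"array"},"squeeze":{"type":"number"}},"required":["commands"]}

```bash
mkdir -p pics; ls
cat > h.py <<'E'
from workcell import status, viewer, bot
import numpy as np, cv2
def snap(n,f):
    im=np.array(viewer.camera(n)); cv2.imwrite('pics/'+f,im); return im
def ray(n,u,v):
    p=viewer.camera_params(n);K=np.array(p['camera_matrix'],float);D=np.array(p['D'],float)
    x,y=cv2.undistortPoints(np.array([[[u,v]]],float),K,D)[0,0]
    R=np.array(p['rotation'],float)
    if R.shape!=(3,3): print('rot',R)
    d=R@np.array([x,-y,-1.]);return np.array(p['xyz'],float),d/np.linalg.norm(d)
def onz(n,u,v,z):
    o,d=ray(n,u,v);return o+d*(z-o[2])/d[2]
def tri(a,b):
    o1,d1=ray(*a);o2,d2=ray(*b)
    A=np.stack([d1,-d2],1);t=np.linalg.lstsq(A,o2-o1,rcond=None)[0]
    p,q=o1+t[0]*d1,o2+t[1]*d2
    return (p+q)/2,np.linalg.norm(p-q)
def proj(n,P):
    p=viewer.camera_params(n);K=np.array(p['camera_matrix'],float);D=np.array(p['D'],float)
    R=np.array(p['rotation'],float);c=R.T@(np.array(P)-np.array(p['xyz']));c=np.array([c[0],-c[1],-c[2]])
    return cv2.projectPoints(c.reshape(1,1,3),np.zeros(3),np.zeros(3),K,D)[0].ravel()
E
python3 - <<'E'
from h import *
print(status.get_obs(),bot.grip_depth)
for n in('side','top'):
    print(viewer.camera_params(n)); im=snap(n,n+'0.png')
E
```

```text
pics
{'time': 0.0, 'q': array([ 6.73789190e+01,  5.00978201e+00,  1.00328418e+01,  9.50984949e+01,
       -1.44622289e-03,  9.00001857e+01]), 'qd': array([ 0.08130985, -0.0023039 ,  0.10011304,  0.01807847,  0.17940293,
        0.06387556]), 'joint_efforts': array([ 9.79873512e-04, -5.20388138e+01,  4.64802253e+01,  1.63606089e-02,
        9.59335011e-05,  2.07424861e-06]), 'ee_pos': array([0.21155008, 0.50768252, 0.40398112]), 'tcp_rot': array([-1.79924565e+02,  1.44646607e-03,  1.57378735e+02]), 'wrist_force': array([0.53708852, 0.27700212, 0.31527853]), 'torque': array([ 0.01842412,  0.01503468, -0.010878  ]), 'opening': 0.0855735040352273} 0.1547
{'camera_matrix': array([[389.00373163,   0.        , 279.31624661],
       [  0.        , 389.00373163, 212.48938417],
       [  0.        ,   0.        ,   1.        ]]), 'D': array([0.01967874, 0.        , 0.        , 0.        , 0.        ]), 'xyz': array([ 0.27610985, -0.40836628,  0.7806495 ]), 'rotation': array([ 38.90425622,   0.65755236, -31.32020131])}
{'camera_matrix': array([[407.35871964,   0.        , 276.48937759],
       [  0.        , 407.35871964, 217.2739336 ],
       [  0.        ,   0.        ,   1.        ]]), 'D': array([-0.10309145,  0.        ,  0.        ,  0.        ,  0.        ]), 'xyz': array([0.36234268, 0.03819732, 0.93874933]), 'rotation': array([ 13.2569068 ,  -0.18143937, -98.5009021 ])}
```

Run:
```python
s=open('h.py').read()
s=s.replace("np.array(p['rotation'],float)","Rm(p)").replace("    if R.shape!=(3,3): print('rot',R)\n","")
s=s.replace("def snap","from scipy.spatial.transform import Rotation\ndef Rm(p): return Rotation.from_euler('xyz',p['rotation'],degrees=True).as_matrix()\ndef snap",1)
open('h.py','w').write(s)
```

```text
(no output)
```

View pics/side0.png

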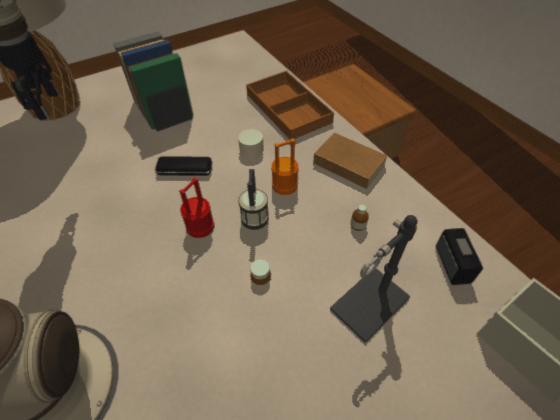

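View pics/top0.png

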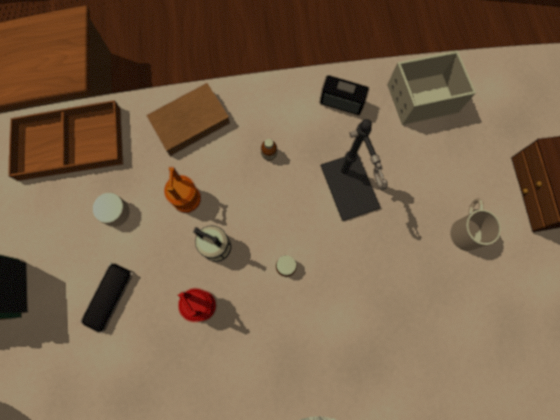

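The side view has three lantern shapes: red at (198,212), orange at (285,172) and white with dark rims at (254,205). In the top view they are at (197,305), (181,192) and (212,243). White is the one meant, because the task excludes red and orange. Next I'll enlarge it and the hook.

Run:
```python
import cv2,numpy as np
s=cv2.imread('pics/side0.png');t=cv2.imread('pics/top0.png')
def c(im,x,y,w,h,k): return cv2.resize(im[y:y+h,x:x+w],None,fx=k,fy=k,interpolation=cv2.INTER_CUBIC)
cv2.imwrite('pics/lan.png',np.hstack([c(s,220,160,65,75,6),c(t,180,210,65,75,6)]))
cv2.imwrite('pics/hook.png',np.hstack([c(s,325,205,100,140,4),c(t,315,100,100,140,4)]))
```

```text
(no output)
```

View pics/lan.png

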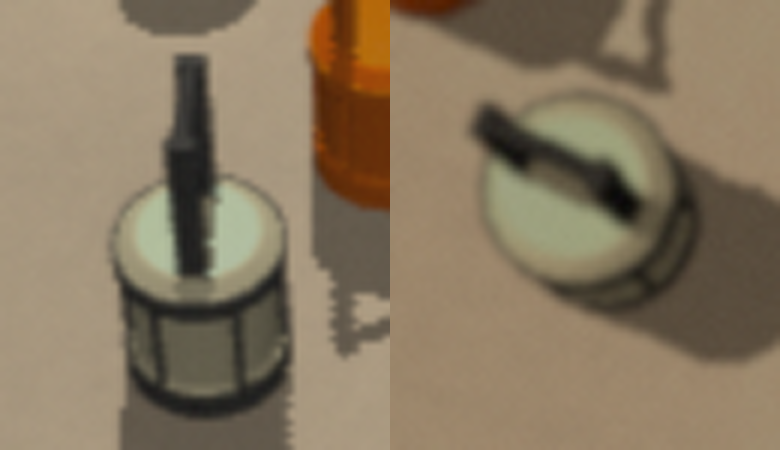

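View pics/hook.png

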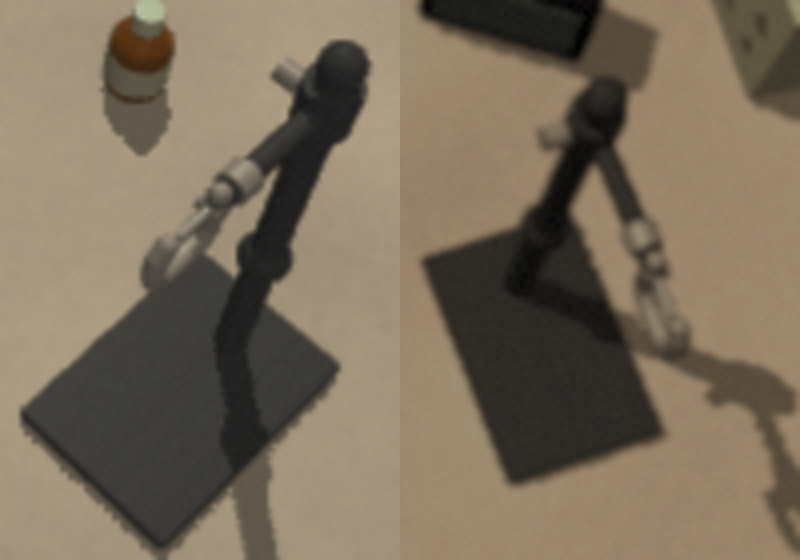

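Run:
```python
from h import *
np.set_printoptions(precision=4,suppress=True)
S=lambda x,y:('side',220+x/6,160+y/6); T=lambda x,y:('top',180+(x-390)/6,210+y/6)
HS=lambda x,y:('side',325+x/4,205+y/4); HT=lambda x,y:('top',315+(x-400)/4,100+y/4)
print('drumtop',onz(*S(198,240),.08),onz(*T(576,188),.08))
print('bar mid',tri(S(188,100),T(556,155)),onz(*S(188,100),.15),onz(*T(556,155),.15))
print('bar ends side',onz(*S(192,62),.15),onz(*S(184,142),.15))
print('bar ends top',onz(*T(487,117),.15),onz(*T(622,182),.15))
print('ball',tri(HS(343,63),HT(603,100)),onz(*HS(343,63),.257),onz(*HT(603,100),.257))
for p in [(22,412),(163,545),(338,368),(200,255)]: print('S',onz(*HS(*p),.01))
for p in [(423,262),(513,483),(662,435),(577,222)]: print('T',onz(*HT(*p),.01))
print('hook side bowl', tri(HS(160,265),HT(675,335)))
print('hinge', tri(HS(222,192),HT(650,255)))
```

```text
drumtop [0.5299 0.1445 0.08  ] [0.5303 0.1521 0.08  ]
bar mid (array([0.5297, 0.1467, 0.1564]), np.float64(0.0050465204617570125)) [0.5349 0.1521 0.15  ] [0.5285 0.1481 0.15  ]
bar ends side [0.5458 0.1689 0.15  ] [0.5232 0.1339 0.15  ]
bar ends top [0.5446 0.1694 0.15  ] [0.5164 0.1276 0.15  ]
ball (array([ 0.67  , -0.1762,  0.2561]), np.float64(0.0009879426896877504)) [ 0.6699 -0.1767  0.257 ] [ 0.6691 -0.1757  0.257 ]
S [ 0.5488 -0.1518  0.01  ]
S [ 0.5667 -0.2462  0.01  ]
S [ 0.7083 -0.2198  0.01  ]
S [ 0.691  -0.1272  0.01  ]
T [ 0.69   -0.1222  0.01  ]
T [ 0.547  -0.1507  0.01  ]
T [ 0.5626 -0.2442  0.01  ]
T [ 0.7022 -0.2204  0.01  ]
hook side bowl (array([ 0.5639, -0.1975,  0.2159]), np.float64(0.0016511192245083613))
hinge (array([ 0.5999, -0.1893,  0.2311]), np.float64(0.0009056411565142671))
```

Run:
```python
from h import *
np.set_printoptions(precision=3,suppress=True)
print('books base',onz('side',153,126,0),onz('side',190,121,0),'top edge side',onz('side',135,68,.2),onz('side',183,55,.2),tri(('side',183,56),('top',26,260)))
print('orange bail',onz('side',285,143,.15),onz('top',175,183,.15),'drum',onz('top',182,193,.08))
print('red bail',onz('side',192,188,.15),onz('top',190,301,.15),'drum',onz('top',198,304,.08))
print('pill',onz('top',269,149,.05),'jar',onz('top',287,266,.03),'candle',onz('top',110,209,.04))
psi=np.radians(10.4);e=np.array([np.cos(psi),np.sin(psi),0]);seat=np.array([.67-.101*np.cos(psi),-.176-.101*np.sin(psi),.209])
for d in(-.008,0,.008):
  for nm,x,z in(('tip',-6,18),('tipout',-17,8),('hinge',23,17),('bowl',5,-9)):
    P=seat+e*x/1000+[0,0,z/1000+d]
    print(d,nm,P,(proj('side',P)-[325,205])*4,(proj('top',P)-[315,100])*4+[400,0])
```

```text
books base [0.44  0.644 0.   ] [0.549 0.605 0.   ] top edge side [0.443 0.639 0.2  ] [0.581 0.632 0.2  ] (array([0.506, 0.417, 0.319]), np.float64(0.020831755148836527))
orange bail [0.659 0.208 0.15 ] [0.647 0.203 0.15 ] drum [0.647 0.204 0.08 ]
red bail [0.407 0.191 0.15 ] [0.407 0.196 0.15 ] drum [0.403 0.194 0.08 ]
pill [ 0.734 -0.002  0.05 ] jar [ 0.46  -0.003  0.03 ] candle [0.648 0.383 0.04 ]
-0.008 tip [ 0.565 -0.195  0.219] [161.299 255.63 ] [671.508 333.646]
-0.008 tipout [ 0.554 -0.197  0.209] [140.09  283.451] [674.955 361.285]
-0.008 hinge [ 0.593 -0.19   0.218] [206.053 216.797] [647.57  278.751]
-0.008 bowl [ 0.576 -0.193  0.192] [168.038 273.103] [648.712 330.369]
0 tip [ 0.565 -0.195  0.227] [164.424 245.561] [675.907 328.295]
0 tipout [ 0.554 -0.197  0.217] [142.992 273.701] [679.351 356.264]
0 hinge [ 0.593 -0.19   0.226] [209.548 206.553] [651.677 272.899]
0 bowl [ 0.576 -0.193  0.2  ] [171.106 263.583] [652.73  325.179]
0.008 tip [ 0.565 -0.195  0.235] [167.612 235.294] [680.394 322.834]
0.008 tipout [ 0.554 -0.197  0.225] [145.952 263.761] [683.835 351.14 ]
0.008 hinge [ 0.593 -0.19   0.234] [213.112 196.113] [655.867 266.929]
0.008 bowl [ 0.576 -0.193  0.208] [174.233 253.884] [656.826 319.886]
```

Call:
move_arm(
  commands=[
    {"claw": 1, "travel": [-3.6, -1.7, 0], "turn": 0},
    {"claw": 1, "travel": [-3.6, -1.7, 0], "turn": 0},
    {"claw": 1, "travel": [-3.6, -1.7, 0], "turn": 0},
    {"claw": 1, "travel": [-3.6, -1.7, 0], "turn": 0},
    {"claw": 1, "travel": [-3.6, -1.7, 0], "turn": 0},
  ],
)

```text
time: 0.52
ee_pos: [0.3457, 0.3585, 0.4044]
tcp_rot: [-180.0, -0.0, 157.4]
wrist_force: [0.4, 0.9, -0.5]
opening: 0.0854
```

Call:
move_arm(
  commands=[
    {"claw": 1, "travel": [-3.6, -1.7, 0], "turn": 0},
    {"claw": 1, "travel": [-3.6, -1.7, 0], "turn": 0},
    {"claw": 1, "travel": [-3.6, -1.7, 0], "turn": 0},
    {"claw": 1, "travel": [-3.6, -1.7, 0], "turn": 0},
    {"claw": 1, "travel": [-3.6, -1.7, 0], "turn": 0},
  ],
)

```text
time: 0.93
ee_pos: [0.4794, 0.2105, 0.4045]
tcp_rot: [-180.0, -0.0, 157.4]
wrist_force: [1.6, 0.5, 0.6]
opening: 0.0856
```

Call:
move_arm(
  commands=[
    {"claw": 1, "travel": [0, 0, 0], "turn": 7.1},
    {"claw": 1, "travel": [0, 0, 0], "turn": 7.1},
    {"claw": 1, "travel": [0, 0, 0], "turn": 7.1},
    {"claw": 1, "travel": [0, 0, 0], "turn": 7.1},
    {"claw": 1, "travel": [0, 0, 0], "turn": 7.1},
  ],
)

```text
time: 1.35
ee_pos: [0.4786, 0.2121, 0.4042]
tcp_rot: [-180.0, -0.0, 121.5]
wrist_force: [0.4, -0.5, 0.6]
opening: 0.0854
```

Call:
move_arm(
  commands=[
    {"claw": 1, "travel": [0, 0, 0], "turn": 7.1},
    {"claw": 1, "travel": [0, 0, 0], "turn": 7.1},
    {"claw": 1, "travel": [0, 0, 0], "turn": 7.1},
    {"claw": 1, "travel": [0, 0, 0], "turn": 7.1},
    {"claw": 1, "travel": [0, 0, 0], "turn": 7.1},
  ],
)

```text
time: 1.77
ee_pos: [0.4785, 0.2123, 0.4043]
tcp_rot: [-180.0, 0.0, 86.0]
wrist_force: [-0.1, 0.2, 0.6]
opening: 0.0852
```

Call:
move_arm(
  commands=[
    {"claw": 1, "travel": [0, 0, 0], "turn": 7.1},
    {"claw": 1, "travel": [0, 0, 0], "turn": 7.1},
    {"claw": 1, "travel": [0, 0, 0], "turn": 7.1},
    {"claw": 1, "travel": [0, 0, 0], "turn": 7.1},
    {"claw": 1, "travel": [0, 0, 0], "turn": 7.1},
  ],
)

```text
time: 2.18
ee_pos: [0.4784, 0.2123, 0.4043]
tcp_rot: [-180.0, 0.0, 50.5]
wrist_force: [-0.6, -0.1, -0.0]
opening: 0.0851
```

Call:
move_arm(
  commands=[
    {"claw": 1, "travel": [0, 0, 0], "turn": 7.1},
    {"claw": 1, "travel": [0, 0, 0], "turn": 7.1},
    {"claw": 1, "travel": [0, 0, 0], "turn": 7.1},
    {"claw": 1, "travel": [0, 0, 0], "turn": 7.1},
    {"claw": 1, "travel": [0, 0, 0], "turn": 7.1},
  ],
)

```text
time: 2.6
ee_pos: [0.4928, 0.1726, 0.4041]
tcp_rot: [-178.2, 0.1, 19.2]
wrist_force: [0.9, -0.5, 0.7]
opening: 0.0852
```

Call:
move_arm(
  commands=[
    {"claw": 1, "travel": [0, 0, 0], "turn": 7.1},
    {"claw": 1, "travel": [0, 0, 0], "turn": 7.1},
    {"claw": 1, "travel": [0, 0, 0], "turn": 7.1},
    {"claw": 1, "travel": [0, 0, 0], "turn": 7.1},
    {"claw": 1, "travel": [0, 0, 0], "turn": 7.1},
  ],
)

```text
time: 3.02
ee_pos: [0.5146, -0.0131, 0.4024]
tcp_rot: [-171.7, 3.0, -3.2]
wrist_force: [0.3, -0.2, 0.5]
opening: 0.0853
```

Call:
move_arm(
  commands=[
    {"claw": 1, "travel": [0, 0, 0], "turn": 6.5},
    {"claw": 1, "travel": [0, 0, 0], "turn": 6.5},
    {"claw": 1, "travel": [0, 0, 0], "turn": 0},
  ],
)

```text
time: 3.27
ee_pos: [0.5055, -0.0821, 0.4008]
tcp_rot: [-169.7, 5.1, -11.4]
wrist_force: [0.2, -0.2, 0.8]
opening: 0.0851
```

Run:
```python
from h import *
np.set_printoptions(precision=4,suppress=True)
o=status.get_obs();print(o['ee_pos'],o['tcp_rot'],o['q'])
t=snap('top','top1.png');s=snap('side','side1.png')
c=lambda im,x,y,w,h,k: cv2.resize(im[y:y+h,x:x+w],None,fx=k,fy=k,interpolation=cv2.INTER_CUBIC)
cv2.imwrite('pics/lan1.png',np.hstack([c(s,220,160,65,75,6),c(t,180,210,65,75,6)]))
```

```text
[ 0.5055 -0.0821  0.4008] [-169.7203    5.0823  -11.3932] [-11.4488   2.673    6.9059  99.3252  10.2748 179.9437]
```

View pics/side1.png

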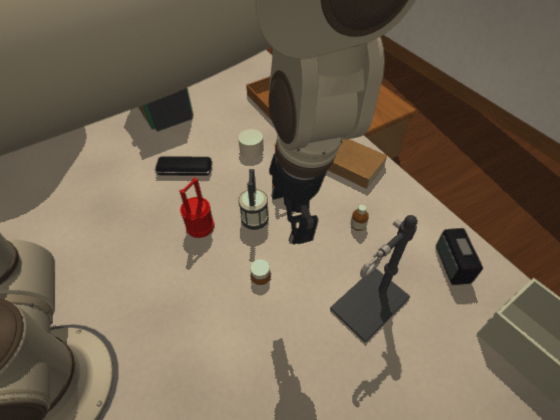

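Joint 6 ran into its 180° limit because its sign is opposite to what I assumed, and the arm swung away. Nothing was touched. I'll turn back the other way, since the mirrored grasp at yaw ≈146° suits this wrist.

Call:
move_arm(
  commands=[
    {"claw": 1, "travel": [0, 0, 0], "turn": -7.1},
    {"claw": 1, "travel": [0, 0, 0], "turn": -7.1},
    {"claw": 1, "travel": [0, 0, 0], "turn": -7.1},
    {"claw": 1, "travel": [0, 0, 0], "turn": -7.1},
    {"claw": 1, "travel": [0, 0, 0], "turn": -7.1},
  ],
)

```text
time: 3.78
ee_pos: [0.5064, -0.0763, 0.4015]
tcp_rot: [-168.8, -2.0, 24.5]
wrist_force: [-1.5, 0.1, -0.2]
opening: 0.0853
```

Call:
move_arm(
  commands=[
    {"claw": 1, "travel": [0, 0, 0], "turn": -7.1},
    {"claw": 1, "travel": [0, 0, 0], "turn": -7.1},
    {"claw": 1, "travel": [0, 0, 0], "turn": -7.1},
    {"claw": 1, "travel": [0, 0, 0], "turn": -7.1},
    {"claw": 1, "travel": [0, 0, 0], "turn": -7.1},
  ],
)

```text
time: 4.2
ee_pos: [0.5064, -0.0762, 0.4015]
tcp_rot: [-172.0, -8.1, 59.6]
wrist_force: [-0.4, -0.0, 0.5]
opening: 0.0853
```

Run:
```python
from h import *
o=status.get_obs();print(o['ee_pos'],o['tcp_rot'],o['q'])
```

```text
[ 0.50638076 -0.07619253  0.40153737] [-171.96234733   -8.11975024   59.60348932] [-10.78835119   2.58866958   6.90290954  99.25746549  10.29216257
 108.59128533]
```

Call:
move_arm(
  commands=[
    {"claw": 1, "travel": [0, 0, 0], "turn": -7.1},
    {"claw": 1, "travel": [0, 0, 0], "turn": -7.1},
    {"claw": 1, "travel": [0, 0, 0], "turn": -7.1},
    {"claw": 1, "travel": [0, 0, 0], "turn": -7.1},
    {"claw": 1, "travel": [0, 0, 0], "turn": -7.1},
  ],
)

```text
time: 4.62
ee_pos: [0.5064, -0.0762, 0.4015]
tcp_rot: [-178.2, -11.3, 95.5]
wrist_force: [0.1, 0.1, -0.7]
opening: 0.0852
```

Call:
move_arm(
  commands=[
    {"claw": 1, "travel": [0, 0, 0], "turn": -7.1},
    {"claw": 1, "travel": [0, 0, 0], "turn": -7.1},
    {"claw": 1, "travel": [0, 0, 0], "turn": -7.1},
    {"claw": 1, "travel": [0, 0, 0], "turn": -7.1},
    {"claw": 1, "travel": [0, 0, 0], "turn": -7.1},
  ],
)

```text
time: 5.03
ee_pos: [0.5064, -0.0762, 0.4016]
tcp_rot: [174.8, -10.2, 131.6]
wrist_force: [0.3, 0.8, 0.4]
opening: 0.0852
```

Call:
move_arm(
  commands=[
    {"claw": 1, "travel": [0, 0, 0], "turn": -7.1},
    {"claw": 1, "travel": [0, 0, 0], "turn": -7.1},
    {"claw": 1, "travel": [0, 0, 0], "turn": -7.1},
    {"claw": 1, "travel": [0, 0, 0], "turn": -7.1},
    {"claw": 1, "travel": [0, 0, 0], "turn": -7.1},
  ],
)

```text
time: 5.45
ee_pos: [0.5064, -0.0762, 0.4015]
tcp_rot: [169.9, -5.3, 167.1]
wrist_force: [0.4, -0.6, 0.3]
opening: 0.0855
```

Call:
move_arm(
  commands=[
    {"claw": 1, "travel": [0, 0, 0], "turn": -7.1},
    {"claw": 1, "travel": [0, 0, 0], "turn": -7.1},
    {"claw": 1, "travel": [0, 0, 0], "turn": -7.1},
    {"claw": 1, "travel": [0, 0, 0], "turn": -7.1},
    {"claw": 1, "travel": [0, 0, 0], "turn": -7.1},
  ],
)

```text
time: 5.87
ee_pos: [0.5064, -0.0762, 0.4016]
tcp_rot: [168.7, 1.5, -158.0]
wrist_force: [0.1, -0.0, -0.3]
opening: 0.0852
```

```bash
cat > st.py <<'E'
from h import *
np.set_printoptions(precision=3,suppress=True)
o=status.get_obs();R=Rotation.from_euler('xyz',o['tcp_rot'],degrees=True).as_matrix()
print(o['time'],o['ee_pos'],o['tcp_rot'],'q',o['q']);print('tilt deg',np.degrees(R[:2,2]),'inplane',o['q'][3]-90-o['q'][2]+o['q'][1])
E
python3 st.py
```

```text
5.8667 [ 0.506 -0.076  0.402] [ 168.691    1.493 -157.974] q [-10.789   2.587   6.904  99.26   10.292 -33.408]
tilt deg [-2.857 10.965] inplane 4.9441432504694
```

Call:
move_arm(
  commands=[
    {"claw": 1, "travel": [0, 0, 0], "turn": -7.1},
    {"claw": 1, "travel": [0, 0, 0], "turn": -7.1},
    {"claw": 1, "travel": [0, 0, 0], "turn": -7.1},
    {"claw": 1, "travel": [0, 0, 0], "turn": -7.1},
    {"claw": 1, "travel": [0, 0, 0], "turn": -7.1},
  ],
)

```text
time: 6.28
ee_pos: [0.5064, -0.0762, 0.4016]
tcp_rot: [171.6, 7.8, -122.9]
wrist_force: [-0.7, 0.6, -0.6]
opening: 0.0851
```

Call:
move_arm(
  commands=[
    {"claw": 1, "travel": [0, 0, 0], "turn": -7.1},
    {"claw": 1, "travel": [0, 0, 0], "turn": -7.1},
    {"claw": 1, "travel": [0, 0, 0], "turn": -7.1},
    {"claw": 1, "travel": [0, 0, 0], "turn": -7.1},
    {"claw": 1, "travel": [0, 0, 0], "turn": -7.1},
  ],
)

```text
time: 6.7
ee_pos: [0.5064, -0.0762, 0.4015]
tcp_rot: [177.7, 11.2, -87.0]
wrist_force: [-0.4, 0.6, 1.1]
opening: 0.0856
```

Call:
move_arm(
  commands=[
    {"claw": 1, "travel": [0, 0, 0], "turn": -7.1},
    {"claw": 1, "travel": [0, 0, 0], "turn": -7.1},
    {"claw": 1, "travel": [0, 0, 0], "turn": -7.1},
    {"claw": 1, "travel": [0, 0, 0], "turn": -7.1},
    {"claw": 1, "travel": [0, 0, 0], "turn": -7.1},
  ],
)

```text
time: 7.12
ee_pos: [0.5064, -0.0762, 0.4016]
tcp_rot: [-175.3, 10.4, -50.9]
wrist_force: [0.5, 1.4, 0.1]
opening: 0.0857
```

Call:
move_arm(
  commands=[
    {"claw": 1, "travel": [0, 0, 0], "turn": -7.1},
    {"claw": 1, "travel": [0, 0, 0], "turn": -7.1},
    {"claw": 1, "travel": [0, 0, 0], "turn": -7.1},
    {"claw": 1, "travel": [0, 0, 0], "turn": -7.1},
    {"claw": 1, "travel": [0, 0, 0], "turn": -7.1},
  ],
)

```text
time: 7.53
ee_pos: [0.5064, -0.0762, 0.4016]
tcp_rot: [-170.1, 5.7, -15.3]
wrist_force: [0.7, -0.3, 0.1]
opening: 0.0854
```

Call:
move_arm(
  commands=[
    {"claw": 1, "travel": [0, 0, 0], "turn": -7.1},
    {"claw": 1, "travel": [0, 0, 0], "turn": -7.1},
    {"claw": 1, "travel": [0, 0, 0], "turn": -7.1},
  ],
)

```text
time: 7.78
ee_pos: [0.5097, 0.0079, 0.4028]
tcp_rot: [-172.3, 2.2, -0.9]
wrist_force: [0.4, 0.0, 0.4]
opening: 0.0851
```

```bash
python3 st.py
```

```text
7.7833 [0.51  0.008 0.403] [-172.261    2.205   -0.885] q [  -0.807    0.689    5.269   96.774    7.742 -179.922]
tilt deg [-2.065  7.748] inplane 2.1940950209223025
```

Turning against the opposite limit is undoing the tilt, as hoped, so I'll continue.

Call:
move_arm(
  commands=[
    {"claw": 1, "travel": [0, 0, 0], "turn": -7.1},
    {"claw": 1, "travel": [0, 0, 0], "turn": -7.1},
    {"claw": 1, "travel": [0, 0, 0], "turn": -7.1},
  ],
)

```text
time: 8.03
ee_pos: [0.4918, 0.1174, 0.4042]
tcp_rot: [-176.2, -0.2, 12.5]
wrist_force: [0.9, 0.1, -0.6]
opening: 0.0854
```

```bash
python3 st.py
```

```text
8.0333 [0.492 0.117 0.404] [-176.156   -0.169   12.521] q [  12.578   -1.241    3.609   94.676    3.844 -179.943]
tilt deg [-0.668  3.787] inplane -0.1730878052932623
```

Call:
move_arm(
  commands=[
    {"claw": 1, "travel": [0, 0, 0], "turn": -7.1},
    {"claw": 1, "travel": [0, 0, 0], "turn": -7.1},
  ],
)

```text
time: 8.2
ee_pos: [0.467, 0.1863, 0.4045]
tcp_rot: [-179.0, -0.9, 21.5]
wrist_force: [1.8, -0.3, 0.1]
opening: 0.0854
```

```bash
python3 st.py
```

```text
8.2 [0.467 0.186 0.405] [-179.007   -0.88    21.475] q [  21.53    -2.032    2.897   94.047    0.992 -179.945]
tilt deg [0.455 1.246] inplane -0.8810578753824685
```

Call:
move_arm(
  commands=[
    {"claw": 1, "travel": [0, 0, 0], "turn": 0},
    {"claw": 1, "travel": [0, 0, 0], "turn": 0},
  ],
)

```text
time: 8.37
ee_pos: [0.4669, 0.1863, 0.4047]
tcp_rot: [-178.9, -0.8, 21.5]
wrist_force: [0.4, 0.2, 0.7]
opening: 0.0852
```

```bash
python3 st.py
```

```text
8.3667 [0.467 0.186 0.405] [-178.943   -0.849   21.456] q [  21.514   -2.032    2.912   94.094    1.056 -179.942]
tilt deg [0.404 1.295] inplane -0.8505344825003323
```

Call:
move_arm(
  commands=[
    {"claw": 1, "travel": [0, 0, 0], "turn": -5},
    {"claw": 1, "travel": [0, 0, 0], "turn": 7.1},
    {"claw": 1, "travel": [0, 0, 0], "turn": 7.1},
    {"claw": 1, "travel": [0, 0, 0], "turn": 7.1},
    {"claw": 1, "travel": [0, 0, 0], "turn": 7.1},
  ],
)

```text
time: 8.78
ee_pos: [0.4576, 0.2066, 0.4046]
tcp_rot: [-179.5, -0.8, -4.5]
wrist_force: [0.5, 1.1, 0.3]
opening: 0.0855
```

Call:
move_arm(
  commands=[
    {"claw": 1, "travel": [0, 0, 0], "turn": 7.1},
    {"claw": 1, "travel": [0, 0, 0], "turn": 7.1},
    {"claw": 1, "travel": [0, 0, 0], "turn": 7.1},
    {"claw": 1, "travel": [0, 0, 0], "turn": 7.1},
    {"claw": 1, "travel": [0, 0, 0], "turn": 7.1},
  ],
)

```text
time: 9.2
ee_pos: [0.4578, 0.2063, 0.4046]
tcp_rot: [-179.2, -0.4, -40.1]
wrist_force: [-0.0, 0.1, 0.8]
opening: 0.0852
```

Call:
move_arm(
  commands=[
    {"claw": 1, "travel": [0, 0, 0], "turn": 7.1},
    {"claw": 1, "travel": [0, 0, 0], "turn": 7.1},
    {"claw": 1, "travel": [0, 0, 0], "turn": 7.1},
    {"claw": 1, "travel": [0, 0, 0], "turn": 7.1},
    {"claw": 1, "travel": [0, 0, 0], "turn": 7.1},
  ],
)

```text
time: 9.62
ee_pos: [0.4578, 0.2063, 0.4046]
tcp_rot: [-179.1, 0.2, -75.6]
wrist_force: [0.4, 1.0, 0.4]
opening: 0.0853
```

Call:
move_arm(
  commands=[
    {"claw": 1, "travel": [0, 0, 0], "turn": 7.1},
    {"claw": 1, "travel": [0, 0, 0], "turn": 7.1},
    {"claw": 1, "travel": [0, 0, 0], "turn": 7.1},
    {"claw": 1, "travel": [0, 0, 0], "turn": 7.1},
    {"claw": 1, "travel": [0, 0, 0], "turn": 7.1},
  ],
)

```text
time: 10.03
ee_pos: [0.4578, 0.2063, 0.4046]
tcp_rot: [-179.4, 0.7, -111.0]
wrist_force: [-0.1, 0.4, -0.9]
opening: 0.0854
```

Call:
move_arm(
  commands=[
    {"claw": 1, "travel": [0, 0, 0], "turn": 7.1},
    {"claw": 1, "travel": [0, 0, 0], "turn": 7.1},
    {"claw": 1, "travel": [0, 0, 0], "turn": 7.1},
    {"claw": 1, "travel": [0, 0, 0], "turn": 7.1},
    {"claw": 1, "travel": [0, 0, 0], "turn": 7.1},
  ],
)

```text
time: 10.45
ee_pos: [0.4578, 0.2063, 0.4046]
tcp_rot: [-179.9, 0.9, -146.5]
wrist_force: [0.4, -0.1, -0.0]
opening: 0.0857
```

Call:
move_arm(
  commands=[
    {"claw": 1, "travel": [0, 0, 0], "turn": 7.1},
    {"claw": 1, "travel": [0, 0, 0], "turn": 7.1},
    {"claw": 1, "travel": [0, 0, 0], "turn": 7.1},
    {"claw": 1, "travel": [0, 0, 0], "turn": 7.1},
    {"claw": 1, "travel": [0, 0, 0], "turn": 7.1},
  ],
)

```text
time: 10.87
ee_pos: [0.4578, 0.2063, 0.4046]
tcp_rot: [179.6, 0.8, 177.9]
wrist_force: [0.2, -0.1, 0.3]
opening: 0.0854
```

```bash
python3 st.py
```

```text
10.8667 [0.458 0.206 0.405] [179.568   0.794 177.947] q [24.257 -2.14   2.799 94.036  0.035 26.308]
tilt deg [0.809 0.403] inplane -0.9031397784765813
```

Call:
move_arm(
  commands=[
    {"claw": 1, "travel": [0, 0, 0], "turn": 6.3},
    {"claw": 1, "travel": [0, 0, 0], "turn": 6.3},
    {"claw": 1, "travel": [0, 0, 0], "turn": 6.3},
    {"claw": 1, "travel": [0, 0, 0], "turn": 6.3},
    {"claw": 1, "travel": [0, 0, 0], "turn": 6.2},
  ],
)

```text
time: 11.28
ee_pos: [0.4578, 0.2063, 0.4046]
tcp_rot: [179.2, 0.5, 146.6]
wrist_force: [0.6, -0.0, -0.5]
opening: 0.0854
```

```bash
cat > go.py <<'E'
import sys
from h import *
# target of grasp point x y z, prints tool travel in cm
def travel(tgt):
    o=status.get_obs();R=Rotation.from_euler('xyz',o['tcp_rot'],degrees=True).as_matrix()
    g=o['ee_pos']+R[:,2]*bot.grip_depth
    return g,R.T@(np.array(tgt)-g)*100
if __name__=='__main__':
    np.set_printoptions(precision=4,suppress=True)
    print(*travel([float(a) for a in sys.argv[1:4]]));import st
E
python3 go.py .531 .149 .195
```

```text
[0.4599 0.2074 0.2499] [-9.105  -1.0414  5.5504]
11.2833 [0.458 0.206 0.405] [179.214   0.456 146.585] q [24.257 -2.142  2.8   94.034  0.035 57.67 ]
tilt deg [0.813 0.405] inplane -0.9074593370569946
```

Call:
move_arm(
  commands=[
    {"claw": 1, "travel": [-3.1, -0.35, 0], "turn": 0},
    {"claw": 1, "travel": [-3.0, -0.35, 0.5], "turn": 0},
    {"claw": 1, "travel": [-3.0, -0.35, 1.5], "turn": 0},
    {"claw": 1, "travel": [0, 0, 2.5], "turn": 0},
    {"claw": 1, "travel": [0, 0, 1], "turn": 0},
  ],
)

```text
time: 11.7
ee_pos: [0.5296, 0.1472, 0.347]
tcp_rot: [179.4, 0.3, 146.8]
wrist_force: [-1.1, 0.1, -0.8]
opening: 0.0854
```

```bash
python3 go.py .531 .149 .147;python3 - <<'E'
from h import *
t=snap('top','top2.png');s=snap('side','side2.png')
c=lambda im,x,y,w,h,k: cv2.resize(im[y:y+h,x:x+w],None,fx=k,fy=k,interpolation=cv2.INTER_CUBIC)
cv2.imwrite('pics/lan2.png',np.hstack([c(s,200,120,100,110,4),c(t,160,180,100,110,4)]))
E
```

```text
[0.5313 0.1481 0.1923] [0.0986 0.0047 4.5264]
11.7 [0.53  0.147 0.347] [179.372   0.328 146.782] q [15.499  3.702  2.324 87.933  0.168 48.716]
tilt deg [0.618 0.346] inplane -0.6884419714013079
```

View pics/lan2.png

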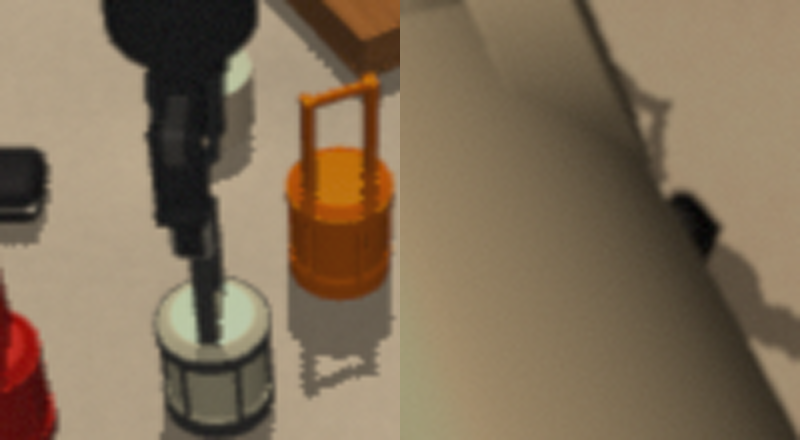

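Run:
```python
from h import *
u=np.array([np.cos(np.radians(56.6)),np.sin(np.radians(56.6)),0])
g=np.array([.5313,.1481,.192])
for nm,P in (('bar',[.531,.149,.15]),('nearleg',np.array([.531,.149,.154])-u*.025),('neartip',g-u*.046-[0,0,.018]),('neartip in',g-u*.042-[0,0,.014])):
    print(nm,(proj('side',P)-[200,120])*4)
```

```text
bar [201.92257136 232.61758583]
nearleg [197.65687477 260.4406857 ]
neartip [192.93308173 264.58605057]
neartip in [193.02700025 253.89895694]
```

Call:
move_arm(
  commands=[
    {"claw": 1, "travel": [0, 0, 1.5], "turn": 0},
    {"claw": 1, "travel": [0, 0, 1.5], "turn": 0},
    {"claw": 1, "travel": [0, 0, 1.0], "turn": 0},
    {"claw": 1, "travel": [0, 0, 0.7], "turn": 0},
    {"claw": 1, "travel": [0, 0, 0], "turn": 0},
  ],
)

```text
time: 12.22
ee_pos: [0.5291, 0.1494, 0.3027]
tcp_rot: [179.3, 0.4, 147.0]
wrist_force: [0.4, -0.2, 0.7]
opening: 0.0856
```

Call:
move_arm(
  commands=[
    {"claw": 0.3, "travel": [0, 0, 0], "turn": 0},
    {"claw": 0.1, "travel": [0, 0, 0], "turn": 0},
    {"claw": -0.2, "travel": [0, 0, 0], "turn": 0},
    {"claw": -0.5, "travel": [0, 0, 0], "turn": 0},
    {"claw": -0.7, "travel": [0, 0, 0], "turn": 0},
  ],
  squeeze=60,
)

```text
time: 12.63
ee_pos: [0.5298, 0.1492, 0.3047]
tcp_rot: [179.1, 0.6, 147.0]
wrist_force: [-0.6, -0.2, 5.3]
opening: 0.0485
```

Call:
move_arm(
  commands=[
    {"claw": -1, "travel": [0, 0, 0], "turn": 0},
    {"claw": -1, "travel": [0, 0, 0], "turn": 0},
    {"claw": -1, "travel": [0, 0, 0], "turn": 0},
    {"claw": -1, "travel": [0, 0, 0], "turn": 0},
  ],
)

```text
time: 12.97
ee_pos: [0.5297, 0.1492, 0.3046]
tcp_rot: [179.1, 0.5, 147.0]
wrist_force: [-0.1, 0.5, 5.8]
opening: 0.0485
```

```bash
python3 st.py
```

```text
12.9667 [0.53  0.149 0.305] [179.122   0.546 146.96 ] q [15.697  3.56  -2.49  82.929  0.169 48.735]
tilt deg [0.937 0.439] inplane -1.020471535586824
```

Call:
move_arm(
  commands=[
    {"claw": -1, "travel": [0, 0, -1], "turn": 0},
    {"claw": -1, "travel": [0, 0, -2], "turn": 0},
    {"claw": -1, "travel": [0, 0, -3], "turn": 0},
    {"claw": -1, "travel": [0, 0, -3], "turn": 0},
    {"claw": -1, "travel": [0, 0, -1], "turn": 0},
  ],
)

```text
time: 13.38
ee_pos: [0.528, 0.1483, 0.4081]
tcp_rot: [179.0, 0.6, 147.0]
wrist_force: [1.0, 0.2, -1.4]
opening: 0.0485
```

Call:
move_arm(
  commands=[
    {"claw": -1, "travel": [0, 0, 0], "turn": -7.1},
    {"claw": -1, "travel": [0, 0, 0], "turn": -7.1},
    {"claw": -1, "travel": [0, 0, 0], "turn": -7.1},
    {"claw": -1, "travel": [0, 0, 0], "turn": -7.1},
    {"claw": -1, "travel": [0, 0, 0], "turn": -7.1},
  ],
)

```text
time: 13.8
ee_pos: [0.5281, 0.1484, 0.4027]
tcp_rot: [179.7, 0.8, -177.2]
wrist_force: [-0.0, -0.3, -2.5]
opening: 0.0485
```

Call:
move_arm(
  commands=[
    {"claw": -1, "travel": [0, 0, 0], "turn": -4},
    {"claw": -1, "travel": [0, 0, 0], "turn": -4},
    {"claw": -1, "travel": [0, 0, 0], "turn": 0},
  ],
)

```text
time: 14.05
ee_pos: [0.5281, 0.1484, 0.4028]
tcp_rot: [179.8, 0.8, -169.4]
wrist_force: [-0.3, 0.0, -2.7]
opening: 0.0481
```

```bash
python3 go.py .511 -.2055 .250;python3 - <<'E'
from h import *
s=snap('side','side3.png')
E
```

```text
[0.5302 0.1495 0.2481] [  8.4351 -34.5326  -0.4597]
14.05 [0.528 0.148 0.403] [ 179.759    0.822 -169.36 ] q [15.665  4.219  9.05  93.991  0.169  5.024]
tilt deg [0.763 0.389] inplane -0.8397381792442644
```

View pics/side3.png

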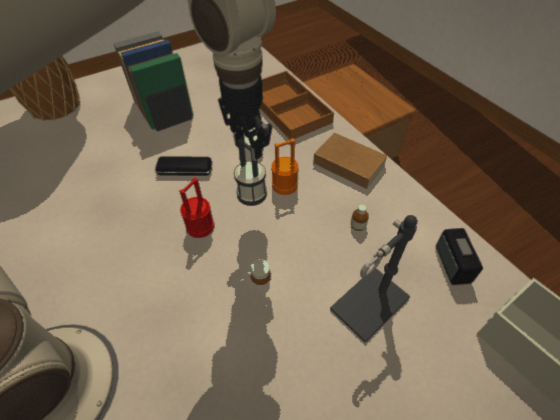

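Call:
move_arm(
  commands=[
    {"claw": -1, "travel": [1.5, -2, 0], "turn": 0},
    {"claw": -1, "travel": [1.5, -3.5, 0], "turn": 0},
    {"claw": -1, "travel": [1.5, -3.7, 0], "turn": 0},
    {"claw": -1, "travel": [1.5, -3.7, 0], "turn": 0},
    {"claw": -1, "travel": [1.2, -3.7, 0], "turn": 0},
  ],
)

```text
time: 14.52
ee_pos: [0.4864, -0.0292, 0.4015]
tcp_rot: [179.8, 0.9, -169.7]
wrist_force: [1.5, 0.3, -2.8]
opening: 0.0488
```

Call:
move_arm(
  commands=[
    {"claw": -1, "travel": [1, -3.7, 0], "turn": 0},
    {"claw": -1, "travel": [1, -3.7, 0], "turn": 0},
    {"claw": -1, "travel": [0.2, -3.7, 0], "turn": 0},
    {"claw": -1, "travel": [0, -3.7, 0], "turn": 0},
    {"claw": -1, "travel": [0, -2, 0], "turn": 0},
  ],
)

```text
time: 14.93
ee_pos: [0.4962, -0.2004, 0.4]
tcp_rot: [179.8, 0.9, -169.8]
wrist_force: [0.0, -0.5, -2.4]
opening: 0.0486
```

Call:
move_arm(
  commands=[
    {"claw": -1, "travel": [0, -0.9, 0], "turn": 0},
    {"claw": -1, "travel": [0, 0, 0], "turn": 0},
    {"claw": -1, "travel": [0, 0, 0], "turn": 0},
  ],
)

```text
time: 15.18
ee_pos: [0.498, -0.2057, 0.4]
tcp_rot: [179.7, 0.8, -169.6]
wrist_force: [0.0, -0.1, -2.2]
opening: 0.0485
```

```bash
python3 go.py .5014 -.2072 .250;python3 - <<'E'
from h import *
t=snap('top','top4.png');s=snap('side','side4.png')
c=lambda im,x,y,w,h,k: cv2.resize(im[y:y+h,x:x+w],None,fx=k,fy=k,interpolation=cv2.INTER_CUBIC)
cv2.imwrite('pics/h4.png',np.hstack([c(s,290,180,130,190,3),c(t,300,80,130,190,3)]))
E
```

```text
[ 0.5    -0.2045  0.2453] [-0.091  -0.2903 -0.4668]
15.1833 [ 0.498 -0.206  0.4  ] [ 179.701    0.841 -169.644] q [-22.589   2.99    7.454  93.92    0.708 -32.944]
tilt deg [0.774 0.445] inplane -0.5438026989354734
```

View pics/h4.png

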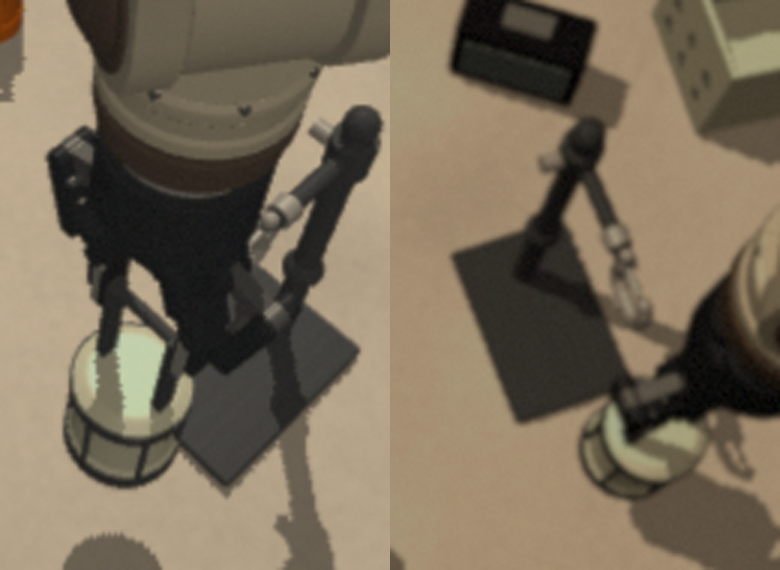

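Run:
```python
from h import *
np.set_printoptions(precision=4,suppress=True)
zb=.2454
print('drum side',onz('side',290+131/3,180+380/3,zb-.07))
print('drum top cam', onz('top',300+(657-390)/3,80+440/3,zb-.07))
print('bar',onz('side',290+147/3,180+317/3,zb))
s=cv2.imread('pics/side4.png');t=cv2.imread('pics/top4.png')
c=lambda im,x,y,w,h,k: cv2.resize(im[y:y+h,x:x+w],None,fx=k,fy=k,interpolation=cv2.INTER_CUBIC)
cv2.imwrite('pics/h5.png',np.hstack([c(s,305,265,60,80,8),c(t,365,210,40,80,8)]))
cv2.imwrite('pics/h6.png',np.hstack([c(cv2.imread('pics/side0.png'),350,235,50,50,8),c(cv2.imread('pics/top0.png'),355,145,45,50,8)]))
```

```text
drum side [ 0.4962 -0.2077  0.1754]
drum top cam [ 0.4894 -0.203   0.1754]
bar [ 0.4982 -0.2073  0.2454]
```

View pics/h5.png

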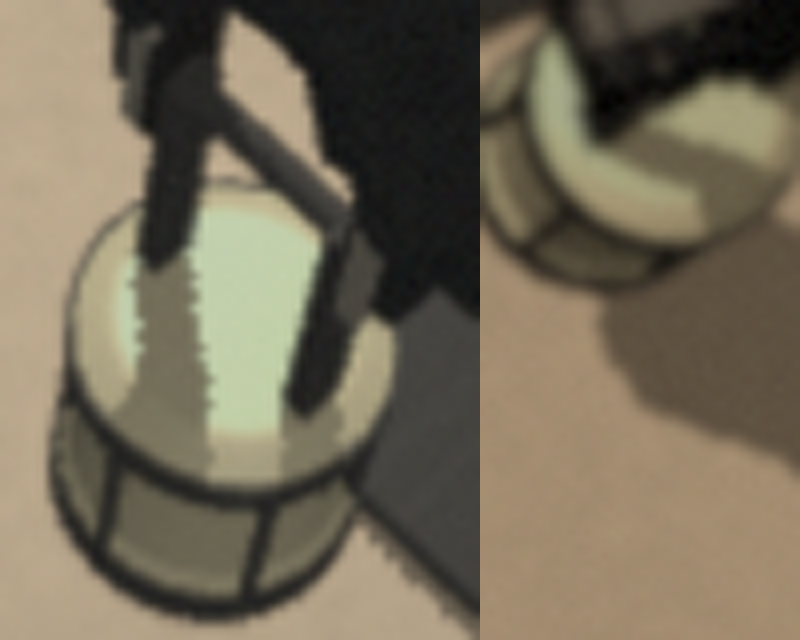

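View pics/h6.png

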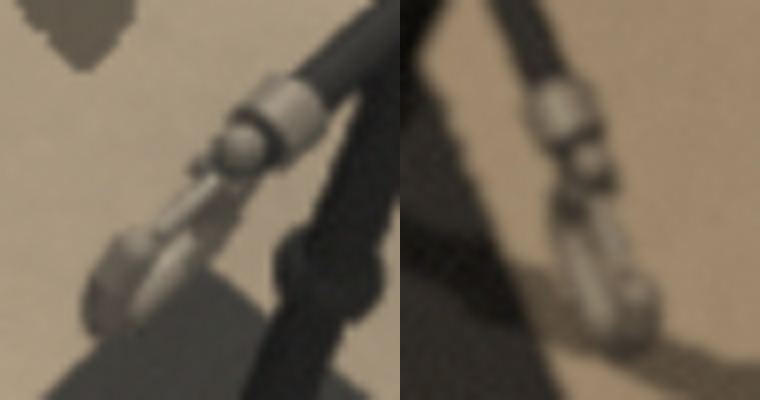

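Run:
```python
from h import *
np.set_printoptions(precision=4,suppress=True)
psi=np.radians(10.4);e=np.array([np.cos(psi),np.sin(psi),0]);n=np.array([-e[1],e[0],0]);seat=np.array([.67-.101*np.cos(psi),-.176-.101*np.sin(psi),.209])
def T(sp,tp):
    P,r=tri(('side',350+sp[0]/8,235+sp[1]/8),('top',355+(tp[0]-400)/8,145+tp[1]/8)); d=P-seat
    print(P,r,'rel',d@e,d@n,d[2])
print('seat',seat)
T((135,245),(632,287)) # tip
T((240,148),(590,158)) # hinge-ish eye
T((215,180),(572,205))
```

```text
seat [ 0.5707 -0.1942  0.209 ]
[ 0.5664 -0.1953  0.2282] 0.0005476239592506632 rel -0.0043725227002857055 -0.00033215619506803633 0.019198903683291108
[ 0.5971 -0.1906  0.2334] 0.0005978300428607828 rel 0.026628243563216275 -0.0011666328503099068 0.02438638166603499
[ 0.5923 -0.1887  0.2211] 0.0035318177096370527 rel 0.022302219248698057 0.0015044459014410712 0.01208943849679392
```

Call:
move_arm(
  commands=[
    {"claw": -1, "travel": [-0.5, 0.1, -0.2], "turn": 0},
    {"claw": -1, "travel": [-1, 0, 0], "turn": 0},
    {"claw": -1, "travel": [-1, 0, 0], "turn": 0},
    {"claw": -1, "travel": [-1, 0, 0], "turn": 0},
    {"claw": -1, "travel": [0, 0, 0], "turn": 0},
  ],
)

```text
time: 15.7
ee_pos: [0.5342, -0.1978, 0.4022]
tcp_rot: [179.7, 0.9, -169.5]
wrist_force: [0.4, -0.7, -2.6]
opening: 0.0485
```

Call:
move_arm(
  commands=[
    {"claw": -1, "travel": [-1, 0, 0], "turn": 0},
    {"claw": -1, "travel": [-1, 0, 0], "turn": 0},
    {"claw": -1, "travel": [-0.5, 0, 0], "turn": 0},
    {"claw": -1, "travel": [0, 0, 0], "turn": 0},
  ],
)

```text
time: 16.03
ee_pos: [0.5579, -0.1938, 0.4027]
tcp_rot: [179.7, 0.9, -169.5]
wrist_force: [-0.2, -0.3, -2.1]
opening: 0.0482
```

```bash
python3 go.py .5790 -.1927 .248;python3 - <<'E'
from h import *
t=snap('top','top7.png');s=snap('side','side7.png')
c=lambda im,x,y,w,h,k: cv2.resize(im[y:y+h,x:x+w],None,fx=k,fy=k,interpolation=cv2.INTER_CUBIC)
cv2.imwrite('pics/h7.png',np.hstack([c(s,330,220,70,90,6),c(t,340,130,63,90,6)]))
E
```

```text
[ 0.5601 -0.1927  0.248 ] [-1.859  -0.344   0.0309]
16.0333 [ 0.558 -0.194  0.403] [ 179.734    0.862 -169.506] q [-19.283  10.266  15.718  94.836   0.659 -29.775]
tilt deg [0.799 0.419] inplane -0.616000936974137
```

View pics/h7.png

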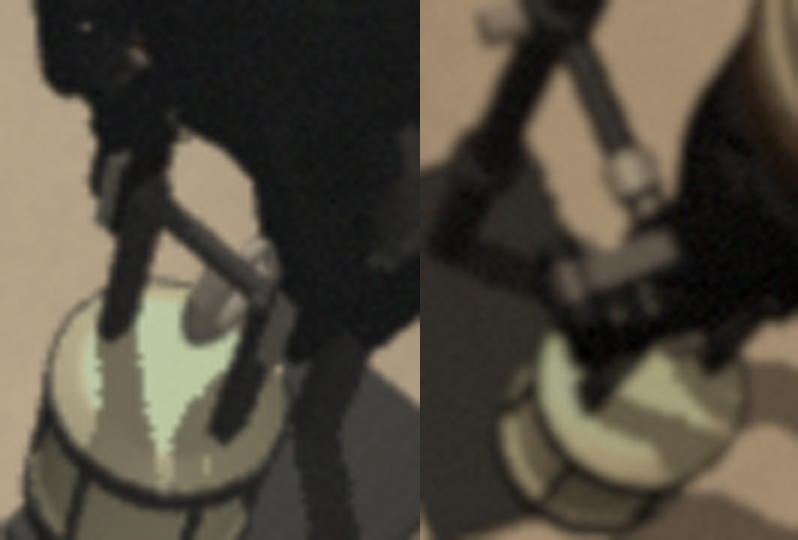

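Run:
```python
from h import *
np.set_printoptions(precision=4,suppress=True)
psi=np.radians(10.4);e=np.array([np.cos(psi),np.sin(psi),0]);n=np.array([-e[1],e[0],0]);seat=np.array([.5707,-.1942,.209])
for p in((212,240),(152,185),(272,292)):
  P=onz('side',330+p[0]/6,220+p[1]/6,.248);d=P-seat;print(P,d@e,d@n)
d=np.array([.5601,-.1927,.248])-seat;print(d@e,d@n)
```

```text
[ 0.5603 -0.1936  0.248 ] -0.010120994081362284 0.002504603488355522
[ 0.5576 -0.1715  0.248 ] -0.008743667810526596 0.024706484792253916
[ 0.5634 -0.2142  0.248 ] -0.010747742162006137 -0.018331332614295925
-0.010155078872745995 0.0033888601458760058
```

Call:
move_arm(
  commands=[
    {"claw": -1, "travel": [-0.5, -0.1, 0], "turn": 0},
    {"claw": -1, "travel": [-0.9, -0.15, 0], "turn": 0},
    {"claw": -1, "travel": [-0.45, 0, 0], "turn": 0},
    {"claw": -1, "travel": [0, 0, 0], "turn": 0},
  ],
)

```text
time: 16.47
ee_pos: [0.576, -0.1931, 0.4033]
tcp_rot: [179.7, 0.9, -169.5]
wrist_force: [0.3, 1.2, -2.5]
opening: 0.049
```

Call:
move_arm(
  commands=[
    {"claw": -1, "travel": [0, 0, 0.2], "turn": 0},
    {"claw": -1, "travel": [0, 0, 0.3], "turn": 0},
    {"claw": -1, "travel": [0, 0, 0.2], "turn": 0},
    {"claw": -1, "travel": [0, 0, 0], "turn": 0},
  ],
)

```text
time: 16.8
ee_pos: [0.5752, -0.1931, 0.3959]
tcp_rot: [179.7, 0.8, -169.5]
wrist_force: [0.1, -0.1, -1.8]
opening: 0.0482
```

```bash
python3 go.py .5790 -.1927 .209;python3 - <<'E'
from h import *
s=snap('side','side8.png')
c=lambda im,x,y,w,h,k: cv2.resize(im[y:y+h,x:x+w],None,fx=k,fy=k,interpolation=cv2.INTER_CUBIC)
cv2.imwrite('pics/h8.png',c(s,330,220,80,90,6))
E
```

```text
[ 0.5773 -0.192   0.2412] [-0.1077 -0.1169  3.221 ]
16.8 [ 0.575 -0.193  0.396] [ 179.727    0.83  -169.546] q [-18.676  12.441  17.479  94.445   0.642 -29.129]
tilt deg [0.767 0.419] inplane -0.5927755334301388
```

View pics/h8.png

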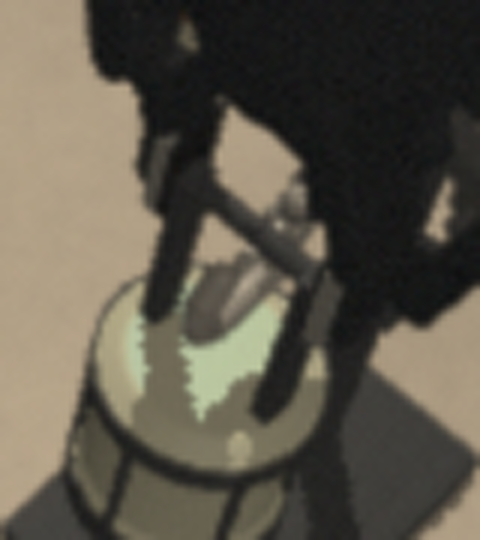

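Call:
move_arm(
  commands=[
    {"claw": -1, "travel": [-0.1, -0.1, 0.1], "turn": 0},
    {"claw": -1, "travel": [0, 0, 0.2], "turn": 0},
    {"claw": -1, "travel": [0, 0, 0.2], "turn": 0},
    {"claw": -1, "travel": [0, 0, 0], "turn": 0},
  ],
)

```text
time: 17.18
ee_pos: [0.5767, -0.1939, 0.391]
tcp_rot: [179.7, 0.8, -169.5]
wrist_force: [-0.7, 0.3, -2.2]
opening: 0.0485
```

Call:
move_arm(
  commands=[
    {"claw": -1, "travel": [0, 0, 0.2], "turn": 0},
    {"claw": -1, "travel": [0, 0, 0.2], "turn": 0},
    {"claw": -1, "travel": [0, 0, 0], "turn": 0},
  ],
)

```text
time: 17.43
ee_pos: [0.5768, -0.1938, 0.3875]
tcp_rot: [179.8, 0.9, -169.5]
wrist_force: [-1.0, 0.8, 0.2]
opening: 0.0486
```

Call:
move_arm(
  commands=[
    {"claw": -1, "travel": [0, 0, 0.2], "turn": 0},
    {"claw": -1, "travel": [0, 0, 0.2], "turn": 0},
    {"claw": -1, "travel": [0, 0, 0], "turn": 0},
  ],
)

```text
time: 17.68
ee_pos: [0.5769, -0.1938, 0.3834]
tcp_rot: [179.8, 0.9, -169.5]
wrist_force: [-0.4, -1.4, 1.3]
opening: 0.0486
```

Call:
move_arm(
  commands=[
    {"claw": -1, "travel": [0, 0, 0.2], "turn": 0},
    {"claw": -1, "travel": [0, 0, 0.2], "turn": 0},
    {"claw": -1, "travel": [0, 0, 0], "turn": 0},
  ],
)

```text
time: 17.93
ee_pos: [0.577, -0.1938, 0.3794]
tcp_rot: [179.8, 0.9, -169.5]
wrist_force: [-0.5, -1.1, 2.0]
opening: 0.0485
```

Call:
move_arm(
  commands=[
    {"claw": -1, "travel": [0, 0, 0.2], "turn": 0},
    {"claw": -1, "travel": [0, 0, 0.2], "turn": 0},
    {"claw": -1, "travel": [0, 0, 0], "turn": 0},
  ],
)

```text
time: 18.18
ee_pos: [0.5768, -0.1938, 0.375]
tcp_rot: [179.7, 0.8, -169.5]
wrist_force: [-2.0, -1.5, 1.5]
opening: 0.0489
```

Call:
move_arm(
  commands=[
    {"claw": -1, "travel": [0, 0, 0.2], "turn": 0},
    {"claw": -1, "travel": [0, 0, 0.2], "turn": 0},
    {"claw": -1, "travel": [0, 0, 0], "turn": 0},
  ],
)

```text
time: 18.43
ee_pos: [0.5768, -0.1937, 0.3708]
tcp_rot: [179.7, 0.8, -169.5]
wrist_force: [-3.1, -1.0, -0.4]
opening: 0.0487
```

Call:
move_arm(
  commands=[
    {"claw": -1, "travel": [0, 0, 0.2], "turn": 0},
    {"claw": -1, "travel": [0, 0, 0.1], "turn": 0},
    {"claw": -1, "travel": [0, 0, 0], "turn": 0},
  ],
)

```text
time: 18.68
ee_pos: [0.5769, -0.1937, 0.368]
tcp_rot: [179.7, 0.8, -169.5]
wrist_force: [-3.4, -1.3, 0.0]
opening: 0.0488
```

Call:
move_arm(
  commands=[
    {"claw": -1, "travel": [0, 0, 0.1], "turn": 0},
    {"claw": -1, "travel": [0, 0, 0.1], "turn": 0},
    {"claw": -1, "travel": [0, 0, 0], "turn": 0},
  ],
)

```text
time: 18.93
ee_pos: [0.577, -0.1937, 0.3662]
tcp_rot: [179.7, 0.8, -169.5]
wrist_force: [-2.9, 0.1, -0.5]
opening: 0.0485
```

Call:
move_arm(
  commands=[
    {"claw": -1, "travel": [0, 0, 0.1], "turn": 0},
    {"claw": -1, "travel": [0, 0, 0], "turn": 0},
  ],
)

```text
time: 19.1
ee_pos: [0.577, -0.1937, 0.3652]
tcp_rot: [179.7, 0.8, -169.5]
wrist_force: [-4.5, -0.6, -0.5]
opening: 0.0486
```

Call:
move_arm(
  commands=[
    {"claw": -1, "travel": [0, 0, 0.1], "turn": 0},
    {"claw": -1, "travel": [0, 0, 0], "turn": 0},
  ],
)

```text
time: 19.27
ee_pos: [0.577, -0.1937, 0.365]
tcp_rot: [179.8, 0.9, -169.5]
wrist_force: [-4.5, -0.4, 3.6]
opening: 0.0485
```

Call:
move_arm(
  commands=[
    {"claw": -1, "travel": [0, 0, 0.1], "turn": 0},
    {"claw": -1, "travel": [0, 0, 0], "turn": 0},
  ],
)

```text
time: 19.43
ee_pos: [0.5769, -0.1936, 0.3648]
tcp_rot: [179.8, 0.9, -169.5]
wrist_force: [-6.1, 0.9, 8.4]
opening: 0.0486
```

Call:
move_arm(
  commands=[
    {"claw": -1, "travel": [0, 0, -0.15], "turn": 0},
    {"claw": -1, "travel": [0.2, 0, 0], "turn": 0},
    {"claw": -1, "travel": [0.2, 0, 0], "turn": 0},
    {"claw": -1, "travel": [0.2, 0, 0], "turn": 0},
    {"claw": -1, "travel": [0, 0, 0], "turn": 0},
  ],
)

```text
time: 19.85
ee_pos: [0.5711, -0.1948, 0.3651]
tcp_rot: [179.8, 0.9, -169.5]
wrist_force: [0.2, -0.5, 1.6]
opening: 0.0488
```

Call:
move_arm(
  commands=[
    {"claw": -1, "travel": [0.1, 0, 0], "turn": 0},
    {"claw": -1, "travel": [0.1, 0, 0], "turn": 0},
    {"claw": -1, "travel": [0, 0, 0], "turn": 0},
  ],
)

```text
time: 20.1
ee_pos: [0.5693, -0.1951, 0.3651]
tcp_rot: [179.8, 0.9, -169.5]
wrist_force: [0.7, -0.9, 2.2]
opening: 0.0489
```

Call:
move_arm(
  commands=[
    {"claw": -1, "travel": [0.1, 0, 0], "turn": 0},
    {"claw": -1, "travel": [0.1, 0, 0], "turn": 0},
    {"claw": -1, "travel": [0, 0, 0], "turn": 0},
  ],
)

```text
time: 20.35
ee_pos: [0.568, -0.1953, 0.3654]
tcp_rot: [179.8, 1.1, -169.5]
wrist_force: [7.3, 1.4, 2.5]
opening: 0.0487
```

```bash
python3 st.py;python3 - <<'E'
from h import *
t=snap('top','top9.png');s=snap('side','side9.png')
c=lambda im,x,y,w,h,k: cv2.resize(im[y:y+h,x:x+w],None,fx=k,fy=k,interpolation=cv2.INTER_CUBIC)
cv2.imwrite('pics/h9.png',np.hstack([c(s,345,235,50,60,9),c(t,360,130,38,60,9)]))
E
```

```text
20.35 [ 0.568 -0.195  0.365] [ 179.773    1.051 -169.511] q [-19.113  10.877  12.268  90.589   0.717 -29.599]
tilt deg [0.992 0.415] inplane -0.8018862153566868
```

View pics/h9.png

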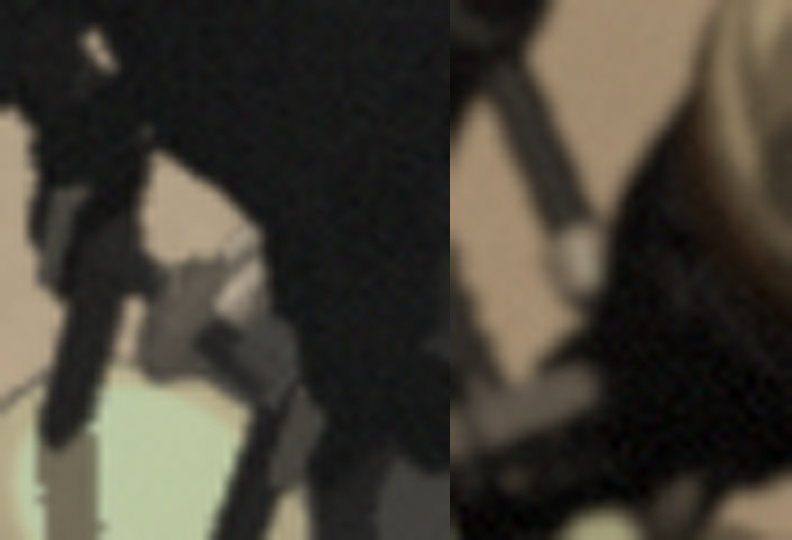

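Call:
move_arm(
  commands=[
    {"claw": -1, "travel": [-0.15, 0, -0.2], "turn": 0},
    {"claw": -1, "travel": [0, 0, -0.2], "turn": 0},
    {"claw": -1, "travel": [0, 0, -0.2], "turn": 0},
    {"claw": -1, "travel": [0, 0, -0.1], "turn": 0},
    {"claw": -1, "travel": [0, 0, 0], "turn": 0},
  ],
)

```text
time: 20.87
ee_pos: [0.5686, -0.1953, 0.3719]
tcp_rot: [179.7, 0.9, -169.5]
wrist_force: [-0.2, -0.5, -2.9]
opening: 0.0488
```

Call:
move_arm(
  commands=[
    {"claw": -1, "travel": [0, 0, -0.1], "turn": 0},
    {"claw": -1, "travel": [0, 0, -0.1], "turn": 0},
    {"claw": -1, "travel": [0, 0, 0], "turn": 0},
  ],
)

```text
time: 21.12
ee_pos: [0.5686, -0.1953, 0.3741]
tcp_rot: [179.8, 0.9, -169.5]
wrist_force: [-0.9, -0.1, -2.1]
opening: 0.0486
```

Call:
move_arm(
  commands=[
    {"claw": -1, "travel": [0, 0, -0.1], "turn": 0},
    {"claw": -1, "travel": [0, 0, -0.1], "turn": 0},
    {"claw": -1, "travel": [0, 0, 0], "turn": 0},
  ],
)

```text
time: 21.37
ee_pos: [0.5688, -0.1953, 0.3755]
tcp_rot: [179.7, 0.9, -169.5]
wrist_force: [3.0, 0.5, -6.9]
opening: 0.0487
```

Call:
move_arm(
  commands=[
    {"claw": -1, "travel": [0, 0, -0.1], "turn": 0},
    {"claw": -1, "travel": [0, 0, 0], "turn": 0},
  ],
)

```text
time: 21.53
ee_pos: [0.5688, -0.1953, 0.3759]
tcp_rot: [179.7, 0.8, -169.5]
wrist_force: [3.2, 0.5, -12.4]
opening: 0.0484
```

Call:
move_arm(
  commands=[
    {"claw": -1, "travel": [0, 0, 0.2], "turn": 0},
    {"claw": -1, "travel": [0, 0, 0.3], "turn": 0},
    {"claw": -1, "travel": [-0.2, 0, 0.3], "turn": 0},
    {"claw": -1, "travel": [-0.1, 0, 0.2], "turn": 0},
    {"claw": -1, "travel": [0, 0, 0], "turn": 0},
  ],
)

```text
time: 21.95
ee_pos: [0.5717, -0.1946, 0.3666]
tcp_rot: [179.7, 0.9, -169.5]
wrist_force: [-0.7, 1.3, -2.9]
opening: 0.0489
```

Call:
move_arm(
  commands=[
    {"claw": -1, "travel": [0, 0, 0.2], "turn": 0},
    {"claw": -1, "travel": [0, 0, 0.1], "turn": 0},
    {"claw": -1, "travel": [0, 0, 0], "turn": 0},
  ],
)

```text
time: 22.2
ee_pos: [0.5716, -0.1946, 0.365]
tcp_rot: [179.8, 1.0, -169.5]
wrist_force: [-1.2, -0.1, 3.2]
opening: 0.0487
```

Call:
move_arm(
  commands=[
    {"claw": -1, "travel": [0, 0, -0.1], "turn": 0},
    {"claw": -1, "travel": [0, 0, 0], "turn": 0},
  ],
  squeeze=20,
)

```text
time: 22.37
ee_pos: [0.5717, -0.1947, 0.3652]
tcp_rot: [179.8, 0.9, -169.5]
wrist_force: [0.3, 0.7, 0.6]
opening: 0.0484
```

Call:
move_arm(
  commands=[
    {"claw": 0.2, "travel": [0, 0, 0], "turn": 0},
    {"claw": 0.25, "travel": [0, 0, 0], "turn": 0},
    {"claw": 0.35, "travel": [0, 0, 0], "turn": 0},
    {"claw": 0.6, "travel": [0, 0, 0], "turn": 0},
    {"claw": 1, "travel": [0, 0, 0], "turn": 0},
  ],
)

```text
time: 22.78
ee_pos: [0.5717, -0.1947, 0.365]
tcp_rot: [179.8, 0.9, -169.5]
wrist_force: [-0.2, 1.2, 0.9]
opening: 0.0782
```

Call:
move_arm(
  commands=[
    {"claw": 1, "travel": [0, 0, 0], "turn": 0},
    {"claw": 1, "travel": [0, 0, 0], "turn": 0},
    {"claw": 1, "travel": [0, 0, 0], "turn": 0},
  ],
)

```text
time: 23.03
ee_pos: [0.5717, -0.1947, 0.3649]
tcp_rot: [179.7, 0.9, -169.5]
wrist_force: [-0.1, 0.4, 0.0]
opening: 0.0854
```

```bash
python3 st.py;python3 - <<'E'
from h import *
s=snap('side','side10.png')
c=lambda im,x,y,w,h,k: cv2.resize(im[y:y+h,x:x+w],None,fx=k,fy=k,interpolation=cv2.INTER_CUBIC)
cv2.imwrite('pics/h10.png',c(s,300,190,130,150,4))
E
```

```text
23.0333 [ 0.572 -0.195  0.365] [ 179.75     0.875 -169.535] q [-18.922  11.445  12.88   90.795   0.648 -29.386]
tilt deg [0.815 0.405] inplane -0.6398123338020714
```

View pics/h10.png

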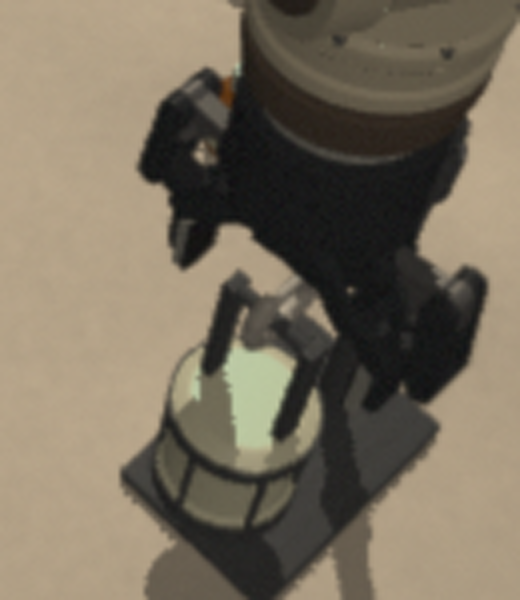

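The fingers are clear and the lantern hangs in the hook. I'll withdraw straight up, slowly at first, since jaw clearance is about 18 mm on each side.

Call:
move_arm(
  commands=[
    {"claw": 1, "travel": [0, 0, -1], "turn": 0},
    {"claw": 1, "travel": [0, 0, -2], "turn": 0},
    {"claw": 1, "travel": [0, 0, -3], "turn": 0},
    {"claw": 1, "travel": [0, 0, -3], "turn": 0},
    {"claw": 1, "travel": [2, 0, -1], "turn": 0},
  ],
)

```text
time: 23.5
ee_pos: [0.5519, -0.1986, 0.4688]
tcp_rot: [179.9, 1.1, -169.5]
wrist_force: [1.6, -0.8, 0.5]
opening: 0.0854
```

Call:
move_arm(
  commands=[
    {"claw": 1, "travel": [3, 2, 0], "turn": 0},
    {"claw": 1, "travel": [3, 2, 0], "turn": 0},
    {"claw": 1, "travel": [3, 2.5, 0], "turn": 0},
    {"claw": 1, "travel": [3, 2.5, 0], "turn": 0},
    {"claw": 1, "travel": [3, 2, 0], "turn": 0},
  ],
)

```text
time: 23.92
ee_pos: [0.3812, -0.117, 0.4635]
tcp_rot: [179.8, 0.9, -169.5]
wrist_force: [-0.9, 0.3, 0.9]
opening: 0.0855
```

Call:
move_arm(
  commands=[
    {"claw": 1, "travel": [0, 0, 0], "turn": 0},
    {"claw": 1, "travel": [0, 0, 0], "turn": 0},
    {"claw": 1, "travel": [0, 0, 0], "turn": 0},
    {"claw": 1, "travel": [0, 0, 0], "turn": 0},
    {"claw": 1, "travel": [0, 0, 0], "turn": 0},
  ],
)

```text
time: 24.33
ee_pos: [0.3841, -0.1185, 0.4625]
tcp_rot: [179.7, 0.8, -169.6]
wrist_force: [-0.2, -0.2, 0.0]
opening: 0.0854
```

```bash
python3 st.py;python3 - <<'E'
from h import *
t=snap('top','top11.png');s=snap('side','side11.png')
c=lambda im,x,y,w,h,k: cv2.resize(im[y:y+h,x:x+w],None,fx=k,fy=k,interpolation=cv2.INTER_CUBIC)
cv2.imwrite('pics/h11.png',np.hstack([c(s,330,200,90,130,4),c(t,335,100,90,130,4)]))
E
```

```text
24.3333 [ 0.384 -0.118  0.462] [ 179.724    0.823 -169.552] q [-17.319 -13.585  -0.801 102.185   0.628 -27.766]
tilt deg [0.759 0.421] inplane -0.5997578346781953
```

View pics/h11.png

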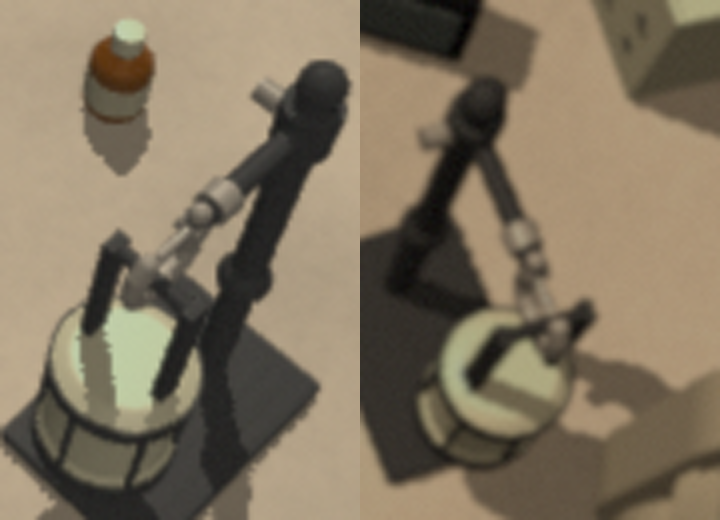

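The lantern hangs with its bar in the bowl and the gate level above it, as the light bar at about (180,240) in the crop shows. Next I'll check that it is still.

Call:
move_arm(
  commands=[
    {"claw": 1, "travel": [0, 0, 0], "turn": 0},
    {"claw": 1, "travel": [0, 0, 0], "turn": 0},
    {"claw": 1, "travel": [0, 0, 0], "turn": 0},
    {"claw": 1, "travel": [0, 0, 0], "turn": 0},
    {"claw": 1, "travel": [0, 0, 0], "turn": 0},
  ],
)

```text
time: 24.85
ee_pos: [0.3832, -0.1181, 0.4628]
tcp_rot: [179.8, 0.9, -169.5]
wrist_force: [-0.1, -0.5, -0.2]
opening: 0.0854
```

Call:
move_arm(
  commands=[
    {"claw": 1, "travel": [0, 0, 0], "turn": 0},
    {"claw": 1, "travel": [0, 0, 0], "turn": 0},
    {"claw": 1, "travel": [0, 0, 0], "turn": 0},
    {"claw": 1, "travel": [0, 0, 0], "turn": 0},
    {"claw": 1, "travel": [0, 0, 0], "turn": 0},
  ],
)

```text
time: 25.27
ee_pos: [0.3831, -0.1181, 0.4629]
tcp_rot: [179.8, 0.9, -169.5]
wrist_force: [-0.7, -0.6, -0.0]
opening: 0.0853
```

Run:
```python
from h import *
a=cv2.imread('pics/side11.png').astype(int)
ims=[snap('side',f'side1{k}.png').astype(int) for k in (2,3,4,5)]
r=lambda i:i[240:330,330:400]
for i in ims: print(abs(r(i)-r(a)).mean(),abs(r(i)-r(a)).max(),abs(r(i)-r(ims[0])).max())
b=cv2.imread('pics/side0.png').astype(int); d=abs(ims[0]-b).max(2)
for nm,(x,y) in dict(jar=(260,270),pill=(360,217),clock=(460,255),case=(184,166),candle=(250,142),red=(198,212),orange=(285,172)).items(): print(nm,d[y-12:y+12,x-12:x+12].mean())
```

```text
0.9087301587301587 7 0
0.8993650793650794 7 7
0.9057671957671958 7 6
0.9142328042328043 7 7
jar 83.125
pill 10.774305555555555
clock 5.038194444444445
case 25.633680555555557
candle 61.68055555555556
red 32.807291666666664
orange 11.402777777777779
```

View pics/side15.png

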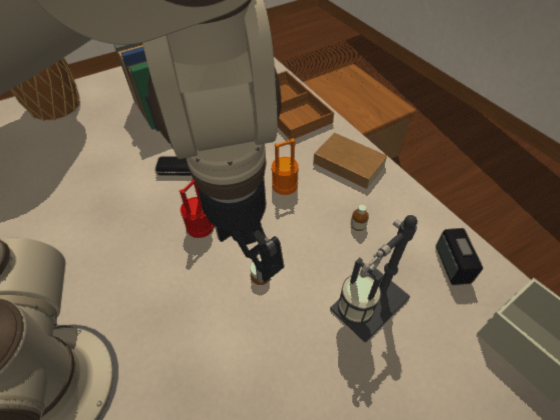

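The lantern hangs still at (360,297). The large differences at the jar and candle are only the arm hiding them. The arm is well above the table and touches nothing, so I'm handing in.

```bash
python3 -c "
from workcell import bot
print(bot.job_done())"
```

```text
the job is handed in; nothing more can be done
None
```

The white lantern hangs still in the snap hook with the gate shut above its bar. I handed the job in at about 25 s of the 64 s allowed; no verdict is reported.

- **Hanging it:** I gripped the bail across its legs and pressed the bar down on the gate, which it met about 24 mm above the bowl's floor. I slid the bar about 9 mm along the floor until it met the tip, with about 7 N at the wrist. The tug up stopped about 11 mm above the floor, with about 10 N at the wrist beyond the lantern's weight. I then lowered it to a light contact, let go and backed away.
- **Last checks:** In the final pictures the bar is in the bowl, the gate looks level, and the lantern does not move between frames. The wrist force was near zero and the arm was clear of everything. I judged the gate shut from the pictures and the held tug, since its angle cannot be read directly.
- **What went wrong:** Early on I assumed the wrong sign for joint 6 and ran it into its limit. The arm swung aside in free air and tilted 11°; I undid this at the opposite limit, which left about 0.9° of tilt. Nothing was touched, but it cost about 7 s.
- **Not confirmed:** At the end the arm hid the cream jar and candle fully or partly. I could not compare them directly, but the gripper did not go near them.

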